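Serve the pancake ball: dish it, lift the dish and turn it to the guest

TASK

The last pancake ball in the little maker is done: take it out and set it gently down in the middle of the steel dish, and let go. Then lift the dish straight up off the worktop by one of its two wooden lugs, and only once it is clear turn it a quarter turn, so that the lug you hold is towards you and the free one points straight across the worktop to the guest's small plate, keeping the dish level and the ball in its middle all the while. Finish still holding the dish out, level and still, its underside at least 10 cm above the worktop, in line with that plate and stopping a hand's breadth (8 cm) short of it, for the guest to take; leave the mug, the pepper shaker and the lemon where they are.

Things in the scene. Friction and masses are not known exactly. Their poses are not given: they have to be found in the camera images.
- maker: electric ball-pancake maker, fixed: low white box 166 x 218 mm, black side grips, dark flat cooking plate 138 x 190 mm, top 56 mm above the worktop, with 2 x 3 round wells 35 mm across, 8 mm deep. Origin: centre of its underside. Own x from the dial side to the back. Wells at own x -30, +30, own y -58, 0, +58 mm; the ball sits in the middle well of the dial-side row (-30, 0).
- ball: the one baked pancake ball, brown, crisp and firm, 44 mm across, about 35 g; rolls easily. Its origin turns with it: use ball_center.
- ball_center (a point): centre of the ball. In its well it lies 70 mm above the worktop, 14 mm above the cooking plate, so a good half of the ball stands free above the plate. In the middle of the dish it lies 30 mm above the worktop.
- dish: loose round stainless dish, 160 mm across, about 0.2 kg. Inside: a smooth shallow basin, floor 8 mm up, curvature radius 140 mm; rim 33 mm high. Two alike upright dark wooden lugs on the rim at own y = +84 and -84 mm. Origin: centre of its underside; own z up, own y through both lugs (at the start left-right, within 25 degrees). 0.1 rad of tilt rolls the ball 12 mm off.
- dish_middle (a point): centre of the dish's inner floor, 8 mm above its underside
- dish_lug_1 (a point): grip point, 52 mm above the underside, of the lug at the dish's own +y: an arched slab 12 mm thick (radially), 58 mm wide, top 64 mm above the underside, 31 mm proud of the rim. Pinch it from above across its 12 mm, one finger inside the dish, one outside.
- dish_lug_2 (a point): grip point of the other, alike lug at the dish's own -y, 52 mm above the underside, mid-thickness
- plate_edge (a point): the point nearest the robot on the rim of the guest's small white plate (204 mm across, 22 mm high, fixed, a fork at its left; the plate nearest the robot, on the bare worktop; larger plates lie on mats farther off). The plate's centre is 102 mm farther along x. Axes: x straight away from the robot across the worktop (world x), y left (world y).
- mug: green and white mug, 88 mm high, bystander; origin at its underside
- pepper: dark pepper shaker with a white top, 42 mm across, 88 mm high, bystander; origin at its underside
- lemon: lemon, 71 x 53 x 51 mm, lying between the robot and the work, bystander; origin at its underside

How it is judged:
By the outcome, as a careful person would: the job done as asked, in the order asked, and still so for the second after the job is handed in, while the arm keeps its last pose, push and grip.
It also fails if it takes over 72 s, if anything falls off the work surface, if the arm or the gripper's body presses on something with over 40 N, if the wrist force passes 120 N, or if a joint passes its speed limit or range.

ROBOT

A 7-joint arm with a two-finger parallel gripper is mounted at the origin on a cart in front of the work surface, level with it; the furniture and walls round the work are solid. World frame = base frame: x ahead of the robot, y to its left, z up, the work surface at z = 0. Lengths are in m, angles in rad, forces in N, time in s.
With the tool pointing down it reaches from about 0.4 to 0.875 m from the base axis. Payload 19.3 kg.
Tool frame: the origin (TCP) lies at the very end of the fingers, on their centre line; the grasp point (between the pads) lies 19 mm behind it; z points along the fingers, y is the line along which they close (so a half turn about z gives the same grasp; the last joint's range is limited). The gripper opens to 85 mm and grips with 20 to 120 N. Pads are 22 mm wide; open, the fingers measure 114 mm over their backs; the gripper's body (76 mm by 85 mm) begins 54 mm behind the grasp point. The pads swing forward as they close: fully open they stand 13 mm farther back than shut.
Start: joints at [-1.242, 0.521, -0.036, 1.599, 0.021, 1.021, -0.113], TCP at [0.243, 0.576, 0.231] pointing down, gripper open.
Joint ranges: [-2.91, 2.91], [-0.3, 2.13], [-1.5, 1.42], [0.17, 2.43], [-1.26, 4.41], [0.16, 1.93], [-2.52, 2.52]. Speed limits (rad/s): [1.89, 1.89, 2.39, 2.39, 3.01, 3.01, 3.01].

INTERFACE

Orientations are given as [roll, pitch, yaw] about the fixed x, y, z axes, in that order (R = Rz(yaw) Ry(pitch) Rx(roll)).
In Python, from workcell import bot, grab_frame, calibration, job gives the robot as it stands.
- The arm moves only by the tool pendant, called after "Request:" as a command line: name --pt "numbers of a row" for each row, then --argument value for the rest. Schema: {"type":"object","properties":{"offsets":{"type":"array","items":{"type":"array","items":{"type":"number"},"minItems":7,"maxItems":7},"minItems":1,"maxItems":5},"squeeze":{"type":"number"},"only":{"type":"string"},"quiet":{"type":"boolean"},"lines":{"type":"string"}},"required":["offsets"],"additionalProperties":false}. offsets is a list of rows, 1 to 5 of them, each of 7 numbers: the finger opening in m, then dx, dy, dz in fractions of the full range, 1 being 0.4 m, then a rotation vector rx, ry, rz in normalised numbers (1 is 2 rad); each row is the pose to reach, as a shift and turn from the pose commanded when the call began, along the tool's axes at that moment; what a row does not reach only later rows make up. A row lasts 1/8 s, in which the tool goes at most 0.0625 m and 0.188 rad, less where a joint would pass 70% of its speed; a pose out of reach is approached as far as the arm can. The fingers move at their own pace and stop on an object; squeeze is the grip in N (left out, the last holds). Time passes only in rows, so rows that do not move let the fingers close. The tool returns the time, the measured TCP pose, the force, the opening and the grip force at its end. only (a regular expression) keeps the lines of the reply that match it, lines (a string "A,B") keeps lines A to B, and quiet returns only ok. No shift or turn number may pass 1 either way. Input that does not fit is refused with a message, and nothing moves.
- bot.observe(): the state, without advancing time (a new reading comes with each control period).
- grab_frame(name): name is "side" or "top"; returns (picture, depth): 480x640x3 uint8, blue, green, red; 480x640 float32, m along the optical axis (not along the pixel's ray), 0 where there is no reading.
- calibration(name): a dict with "vfov" (degrees; the focal length in pixels is half the picture's height over the tangent of half this angle, whatever the lens; pixels are square), "cx", "cy" (the principal point, pixels), "eye" and "attitude" of the camera in the world. Camera axes: x right, y down, z forward; pixel columns grow to the right and rows downward; lengths in m; the calibration is good to about 2 mm. A picture is of the moment at which its call begins. calibration takes no time and is no camera call.
- job.job_done(): hands the job in; it is judged then, once.
The state is a dict: "clock": time; "qpos": joint angles; "qd": joint speeds; "joint_efforts": joint torques, N m; "position": TCP position; "tool_rot": TCP orientation; "force": force on the tool from outside, world axes, zero at the start; "moment": the same for the moment, N m; "grip_width": finger opening in m; "finger_force": force on a finger pad.
Only numpy, scipy, OpenCV 4.12 (cv2) and the standard library are available. Lean on these libraries where they do the work, as an engineer would, in place of code of your own. Each camera call takes 0.05 s, during which the arm holds its last target. There are 200 camera calls.

## Working session

There is one attempt and no reset: what is moved stays moved. The work goes in short steps, Python scripts to look and compute and a tool call to move; the robot and the scene stay as the last step left them, time stands still between calls to the robot, and variables do not carry over. Pictures are saved under pics/ and viewed, at most 10 in all, crops included, and the job is handed in when it is done.

```bash
mkdir -p pics; ls
```

Create h.py:
```python
import numpy as np, cv2
from workcell import bot, grab_frame, calibration
from scipy.spatial.transform import Rotation as R
def cam(n):
    c=calibration(n); return c
def att(c):
    a=np.array(c["attitude"],float)
    return a if a.shape==(3,3) else R.from_euler('xyz',a).as_matrix()
def cloud(n,d):
    c=calibration(n); f=240/np.tan(np.radians(c["vfov"])/2)
    v,u=np.mgrid[0:480,0:640]
    P=np.stack([(u-c["cx"])/f*d,(v-c["cy"])/f*d,d],-1)
    W=P@att(c).T+np.array(c["eye"]); W[d==0]=np.nan
    return W
```

Run:
```python
from h import *
for n in("top","side"):
    print(n,calibration(n)); im,d=grab_frame(n); cv2.imwrite(f"pics/{n}0.png",im); np.save(n+"0.npy",d); cv2.imwrite
print(bot.observe())
```

```text
pics
top {'vfov': 50.948665738058736, 'cx': 312.8272774752531, 'cy': 236.12362004122207, 'eye': array([0.41566913, 0.07420842, 1.5892654 ]), 'attitude': array([-3.02119176,  0.00337065, -1.591265  ])}
side {'vfov': 45.46559962382274, 'cx': 313.46750257303745, 'cy': 236.07728976497387, 'eye': array([ 0.0549168 , -0.93242116,  0.97412344]), 'attitude': array([-2.24155963, -0.01188056, -0.45149413])}
{'clock': 0.1, 'qpos': array([-1.24219926,  0.52191497, -0.03633838,  1.59993254,  0.02121503,
        1.02113814, -0.11277328]), 'qd': array([-0.00074117,  0.00013053,  0.00018297, -0.00086646,  0.00038267,
        0.00025684,  0.00139104]), 'joint_efforts': array([ 4.46558202e-03, -9.28470612e+01,  1.98390998e+00, -3.70514989e+01,
        1.81427045e-02,  5.40421810e-03,  5.76151342e-05]), 'position': array([0.24260584, 0.57566383, 0.23081437]), 'tool_rot': array([-3.14058826e+00,  7.89306660e-05,  2.74282839e+00]), 'force': array([ 0.66264434, -1.36791866,  0.23111121]), 'moment': array([-0.01383413, -0.02354768, -0.03250197]), 'finger_force': 0.0, 'grip_width': 0.08571358936464751}
```

View pics/top0.png

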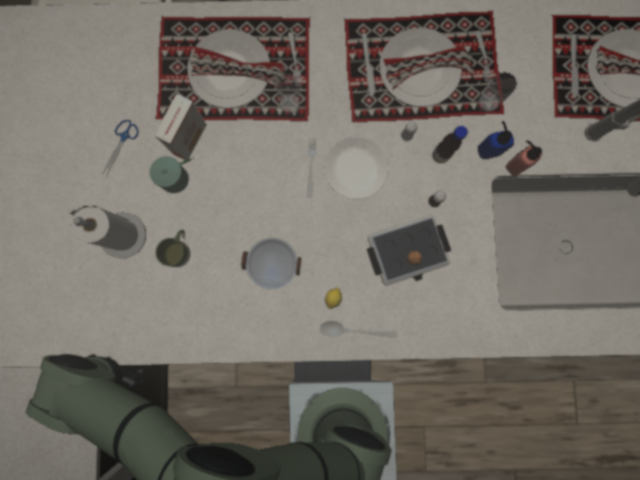

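View pics/side0.png

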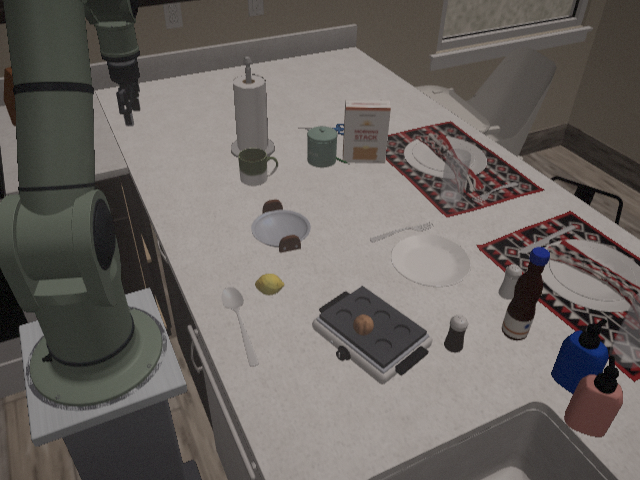

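The top view shows the ball at (414,257), the dish at (272,263) with lugs at (245,260) and (299,267), and the plate at (357,168). The lemon is at (333,297), the mug at (173,250) and the pepper at (437,198). The side view has the ball at (364,324), lugs at (272,206) and (290,243), and the plate at (430,258).

Run:
```python
from h import *
from scipy.optimize import least_squares
for n,px in(("top",dict(ball=(414,257),dish=(272,263),lA=(244,260),lB=(299,267),plate=(357,168),lemon=(333,297),mug=(173,250),pep=(437,198))),("side",dict(ball=(364,322),dish=(281,230),lA=(272,205),lB=(290,243),plate=(430,260),lemon=(270,284)))):
    d=np.load(n+"0.npy"); W=cloud(n,d); im=cv2.imread(f"pics/{n}0.png").astype(int)
    print(n,{k:W[v[1],v[0]].round(3).tolist() for k,v in px.items()})
    z=W[...,2]
    # table check
    u,v=px['lemon']; print('table',np.nanmedian(z[v+14:v+20,u-25:u-15]))
    # ball
    u,v=px['ball']; S=W[v-14:v+15,u-14:u+15].reshape(-1,3); C=im[v-14:v+15,u-14:u+15].reshape(-1,3)
    m=(C[:,2]-C[:,0]>30)&(S[:,2]>.06)&(S[:,2]<.1); S=S[m]
    r=least_squares(lambda c:np.linalg.norm(S-c,axis=1)-.022,S.mean(0)-[0,0,.015],loss='soft_l1',f_scale=.002); print('ball',r.x.round(4),len(S),S[:,2].max())
    # maker plate
    # lugs: brown points above 45mm
    for k in('lA','lB'):
        u,v=px[k]; w=14
        S=W[v-w:v+w,u-w:u+w].reshape(-1,3); S=S[(S[:,2]>.042)&(S[:,2]<.075)]
        print(k,len(S),S.mean(0).round(4),S.min(0).round(4),S.max(0).round(4))
    # dish rim circle
    u,v=px['dish'];w=36
    S=W[v-w:v+w,u-w:u+w].reshape(-1,3); S=S[(S[:,2]>.028)&(S[:,2]<.036)]
    r=least_squares(lambda c:np.hypot(S[:,0]-c[0],S[:,1]-c[1])-c[2],[*S[:,:2].mean(0),.08],loss='soft_l1',f_scale=.002); print('dish',r.x.round(4),len(S))
    u,v=px['plate'];w=50
    S=W[v-w:v+w,u-w:u+w].reshape(-1,3); S=S[(S[:,2]>.017)&(S[:,2]<.026)]
    r=least_squares(lambda c:np.hypot(S[:,0]-c[0],S[:,1]-c[1])-c[2],[*S[:,:2].mean(0),.1],loss='soft_l1',f_scale=.002); print('plate',r.x.round(4),len(S),S.min(0),S.max(0))
im=cv2.imread("pics/top0.png"); a=cv2.resize(im[215:305,225:465],None,fx=3.3,fy=3.3,interpolation=cv2.INTER_CUBIC)
s=cv2.imread("pics/side0.png"); b=cv2.resize(s[190:280,235:475],None,fx=3.3,fy=3.3,interpolation=cv2.INTER_CUBIC)
cv2.imwrite("pics/crop.png",np.vstack([a,b]))
```

```text
top {'ball': [0.528, -0.225, 0.09], 'dish': [0.525, 0.206, 0.005], 'lA': [0.532, 0.287, 0.057], 'lB': [0.507, 0.119, 0.061], 'plate': [0.825, -0.071, 0.006], 'lemon': [0.415, 0.018, 0.049], 'mug': [0.572, 0.518, 0.008], 'pep': [0.706, -0.303, 0.087]}
table 0.0006730542897134262
ball [ 0.526  -0.2285  0.0705] 116 0.09680740253874909
lA 80 [0.5326 0.2889 0.0581] [0.5055 0.2813 0.0433] [0.5575 0.297  0.0703]
lB 70 [0.5109 0.1233 0.0593] [0.4864 0.1161 0.0424] [0.5387 0.1326 0.0716]
dish [0.5221 0.207  0.0742] 452
plate [ 0.8226 -0.0635  0.0949] 651 [ 0.72048201 -0.22632002  0.01700578] [0.93903505 0.08009337 0.02594954]
side {'ball': [0.521, -0.238, 0.089], 'dish': [0.527, 0.219, 0.009], 'lA': [0.529, 0.284, 0.051], 'lB': [0.508, 0.116, 0.045], 'plate': [0.83, -0.054, 0.003], 'lemon': [0.405, -0.001, 0.042]}
table -0.0012365680027216497
ball [ 0.5251 -0.2285  0.0683] 206 0.09242007347507952
lA 130 [0.5283 0.2847 0.0531] [0.5049 0.2738 0.0421] [0.5555 0.3    0.0679]
lB 146 [0.5074 0.1185 0.0535] [0.4812 0.1102 0.0421] [0.5345 0.1306 0.0666]
dish [0.5189 0.2017 0.0782] 362
plate [ 0.8193 -0.0671  0.0977] 365 [ 0.71821215 -0.1675845   0.01700871] [0.92193765 0.03490254 0.02342339]
```

View pics/crop.png

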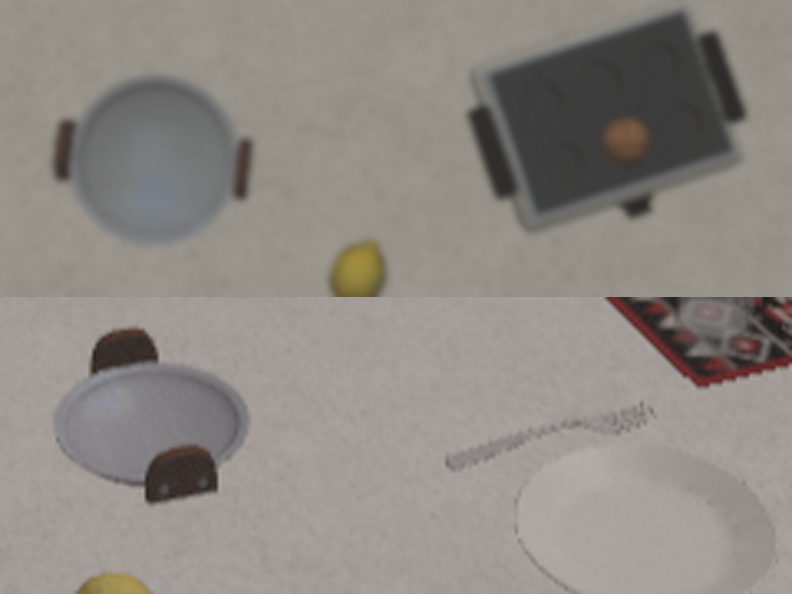

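Create go.py:
```python
import sys; from h import *
o=bot.observe(); x,y,z,a=map(float,sys.argv[1:5])
R0=R.from_euler('xyz',o['tool_rot']); ya=np.array([np.cos(a),np.sin(a),0]); za=np.array([0,0,-1.])
T=R.from_matrix(np.c_[np.cross(ya,za),ya,za])
print('t',o['clock'],'pos',o['position'].round(4),'q',o['qpos'].round(2),'w',round(o['grip_width'],4))
print('shift',R0.inv().apply(np.array([x,y,z])-o['position']).round(4),'rot',(R0.inv()*T).as_rotvec().round(4))
```

```bash
python3 go.py 0.45 0.25 0.24 1.442; python3 go.py 0.5255 -0.2285 0.16 1.442
```

```text
t 0.1 pos [0.2426 0.5757 0.2308] q [-1.24  0.52 -0.04  1.6   0.02  1.02 -0.11] w 0.0857
shift [-0.3176 -0.2196 -0.0089] rot [-1.0e-03 -1.0e-04 -2.7e-01]
t 0.1 pos [0.2426 0.5757 0.2308] q [-1.24  0.52 -0.04  1.6   0.02  1.02 -0.11] w 0.0857
shift [-0.5729 -0.6312  0.0715] rot [-1.0e-03 -1.0e-04 -2.7e-01]
```

Careful with the scale: shifts go in shares of 0.4 m and turns go in shares of 2 rad. That gives: -0.25 m / 0.4 = -0.625, -0.2 m / 0.4 = -0.5, -0.27 rad / 2 = -0.135.

Request:
pendant --pt "0.085 -0.125 -0.0875 0 0 0 -0.025" --pt "0.085 -0.25 -0.175 0 0 0 -0.05" --pt "0.085 -0.375 -0.2625 0 0 0 -0.08" --pt "0.085 -0.5 -0.35 0 0 0 -0.11" --pt "0.085 -0.625 -0.4375 0 0 0 -0.135"

```text
clock: 0.72
position: [0.4059, 0.3157, 0.2313]
tool_rot: [-3.142, 0.0, 3.015]
force: [1.7, 0.3, 0.4]
grip_width: 0.0849
finger_force: 0.0
```

```bash
python3 go.py 0.5255 -0.2285 0.16 1.442
```

```text
t 0.725 pos [0.4059 0.3157 0.2313] q [-0.74  0.35 -0.04  1.89  0.02  0.91  0.65] w 0.0849
shift [-0.1876 -0.5247  0.0713] rot [-0.0001  0.      0.0019]
```

Converted, -0.28 m / 0.4 = -0.7, -0.22 m / 0.4 = -0.55.

Request:
pendant --pt "0.085 -0.05 -0.1375 0 0 0 0" --pt "0.085 -0.1 -0.275 0 0 0 0" --pt "0.085 -0.15 -0.4125 0 0 0 0" --pt "0.085 -0.2 -0.55 0.025 0 0 0" --pt "0.085 -0.25 -0.7 0.075 0 0 0"

```text
clock: 1.35
position: [0.4681, 0.0289, 0.2026]
tool_rot: [3.141, 0.001, 3.013]
force: [0.3, 0.5, -0.9]
grip_width: 0.0848
finger_force: 0.0
```

Request:
pendant --pt "0.085 -0.05 -0.1375 0 0 0 0" --pt "0.085 -0.1 -0.275 0.025 0 0 0" --pt "0.085 -0.15 -0.4125 0.05 0 0 0" --pt "0.085 -0.2 -0.55 0.075 0 0 0" --pt "0.085 -0.2125 -0.6 0.1 0 0 0"

```text
clock: 1.98
position: [0.5208, -0.222, 0.1617]
tool_rot: [-3.141, -0.0, 3.009]
force: [0.2, 0.7, 0.0]
grip_width: 0.0847
finger_force: 0.0
```

```bash
python3 go.py 0.5255 -0.2285 0.14 1.442
```

```text
t 1.975 pos [ 0.5208 -0.222   0.1617] q [ 0.2   0.52  0.13  1.83 -0.09  0.8   1.82] w 0.0847
shift [-0.0056 -0.0058  0.0218] rot [-0.0011 -0.0003 -0.0036]
```

Converted, 0.085 m / 0.4 = 0.2125, -0.0056 m / 0.4 = -0.014, -0.003 rad / 2 = -0.0015.

Request:
pendant --pt "0.085 -0.014 -0.015 0.05 0 0 -0.0015" --pt "0.085 -0.014 -0.015 0.1 0 0 -0.0015" --pt "0.085 -0.014 -0.015 0.15 0 0 -0.0015" --pt "0.085 -0.014 -0.015 0.1875 0 0 -0.0015" --pt "0.085 -0.014 -0.015 0.2125 0 0 -0.0015"

```text
clock: 2.6
position: [0.5258, -0.2242, 0.0764]
tool_rot: [3.141, -0.001, 3.017]
force: [-0.2, 0.2, -0.8]
grip_width: 0.0845
finger_force: 0.0
```

```bash
python3 go.py 0.5255 -0.2285 0.058 1.442
```

Run:
```python
from h import *
im,d=grab_frame("side"); cv2.imwrite("pics/a1.png",cv2.resize(im[230:390,270:470],None,fx=3,fy=3,interpolation=cv2.INTER_CUBIC))
```

```text
t 2.6 pos [ 0.5258 -0.2242  0.0764] q [ 0.22  0.65  0.11  1.86 -0.11  0.63  1.84] w 0.0845
shift [-0.0003 -0.0043  0.0184] rot [ 0.0003 -0.0008  0.0039]
```

View pics/a1.png

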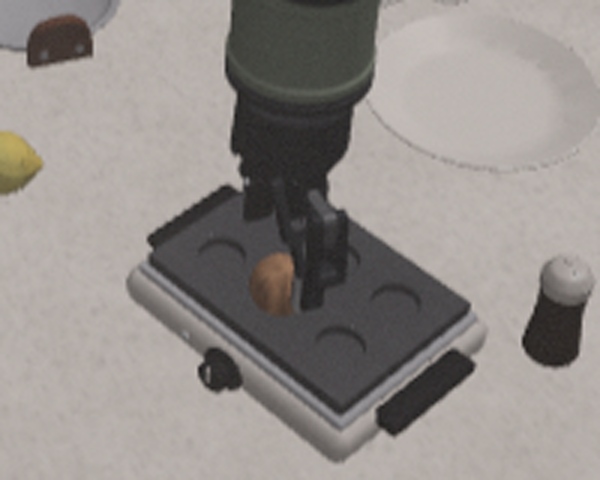

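The ball is at about (275,285) in the crop and the near finger's tip is at (312,305). I'll compare this with the projected pose.

Run:
```python
from h import *
o=bot.observe(); c=calibration("side"); f=240/np.tan(np.radians(c["vfov"])/2)
def pr(p):
    q=att(c).T@(np.array(p)-c["eye"]); return [round(3*(f*q[0]/q[2]+c["cx"]-270)),round(3*(f*q[1]/q[2]+c["cy"]-230))]
p=o['position']; Rm=R.from_euler('xyz',o['tool_rot']); 
print('ball',pr([.5255,-.2285,.07]),'tcp',pr(p))
for y in(-.0425,-.057,.0425,.057): print(y,[pr(p+Rm.apply([x,y,-.013])) for x in(-.011,.011)])
```

```text
ball [279, 283] tcp [277, 273]
-0.0425 [[316, 300], [287, 308]]
-0.057 [[325, 315], [295, 323]]
0.0425 [[269, 216], [241, 223]]
0.057 [[262, 203], [234, 210]]
```

Converted, 0.018 m / 0.4 = 0.045, 0.012 m / 0.4 = 0.03.

Request:
pendant --pt "0.085 0 -0.01 0.015 0 0 0" --pt "0.085 0 -0.01 0.03 0 0 0" --pt "0.085 0 -0.01 0.045 0 0 0" --pt "0.085 0 -0.01 0.045 0 0 0" --pt "0.05 0 -0.01 0.045 0 0 0" --squeeze 20

```text
clock: 3.28
position: [0.5254, -0.2289, 0.0596]
tool_rot: [-3.142, 0.0, 3.016]
force: [0.0, 0.4, 0.1]
grip_width: 0.0694
finger_force: 0.0
```

Request:
pendant --pt "0.03 0 0 0 0 0 0" --pt "0.03 0 0 0 0 0 0" --pt "0.03 0 0 0 0 0 0" --pt "0.03 0 0 0 0 0 0" --squeeze 20

```text
clock: 3.78
position: [0.5256, -0.2289, 0.0597]
tool_rot: [-3.142, 0.0, 3.016]
force: [0.2, 0.4, 6.4]
grip_width: 0.0429
finger_force: 19.9
```

```bash
python3 go.py 0.5255 -0.2285 0.055 1.442
```

```text
t 3.775 pos [ 0.5256 -0.2289  0.0597] q [ 0.24  0.68  0.1   1.87 -0.11  0.6   1.85] w 0.0429
shift [0.0001 0.0004 0.0047] rot [-0.0001  0.0005  0.0031]
```

Converted, 0.004 m / 0.4 = 0.01, 0.002 m / 0.4 = 0.005.

Request:
pendant --pt "0.065 0 0 0 0 0 0" --pt "0.065 0 0 0 0 0 0" --pt "0.065 0 0 0.005 0 0 0" --pt "0.065 0 0 0.01 0 0 0" --pt "0.065 0 0 0.01 0 0 0" --squeeze 20

```text
clock: 4.4
position: [0.5252, -0.2289, 0.0552]
tool_rot: [3.142, -0.0, 3.016]
force: [0.6, 0.0, -0.0]
grip_width: 0.0648
finger_force: 0.0
```

Request:
pendant --pt "0.03 0 0 0 0 0 0" --pt "0.03 0 0 0 0 0 0" --pt "0.03 0 0 0 0 0 0" --pt "0.03 0 0 0 0 0 0" --pt "0.03 0 0 0 0 0 0" --squeeze 25

```text
clock: 5.03
position: [0.5255, -0.229, 0.0556]
tool_rot: [-3.141, 0.0, 3.016]
force: [0.2, -1.0, 4.0]
grip_width: 0.0424
finger_force: 25.1
```

Converted, -0.1 m / 0.4 = -0.25, -0.08 m / 0.4 = -0.2.

Request:
pendant --pt "0.03 0 0 -0.025 0 0 0" --pt "0.03 0 0 -0.0625 0 0 0" --pt "0.03 0 0 -0.125 0 0 0" --pt "0.03 0 0 -0.2 0 0 0" --pt "0.03 0 0 -0.25 0 0 0"

```text
clock: 5.65
position: [0.5257, -0.229, 0.1578]
tool_rot: [-3.141, 0.002, 3.016]
force: [-0.0, -0.0, -0.9]
grip_width: 0.0426
finger_force: 25.5
```

```bash
python3 go.py 0.5197 0.204 0.15 1.442
```

Run:
```python
from h import *
im,d=grab_frame("side"); cv2.imwrite("pics/a2.png",cv2.resize(im[200:360,270:470],None,fx=3,fy=3,interpolation=cv2.INTER_CUBIC))
```

```text
t 5.65 pos [ 0.5257 -0.229   0.1578] q [ 0.21  0.53  0.13  1.82 -0.09  0.8   1.84] w 0.0426
shift [0.0604 0.4289 0.0076] rot [-0.0003  0.0018  0.0029]
```

View pics/a2.png

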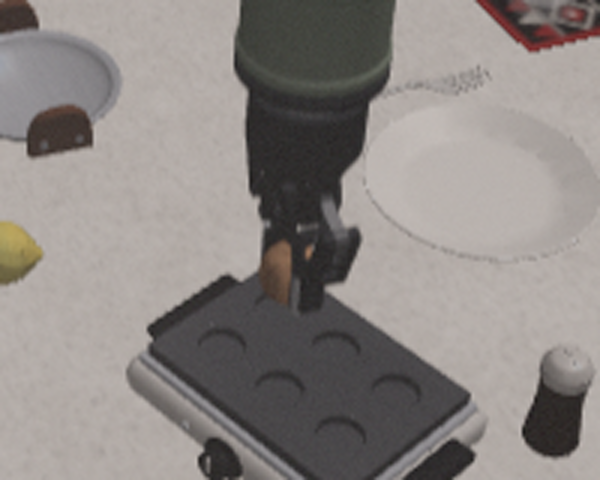

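The ball is held between the pads, at about (280,275) in the crop, and its well is empty.

Converted, 0.23 m / 0.4 = 0.575, 0.03 m / 0.4 = 0.075.

Request:
pendant --pt "0.03 0.01 0.075 0 0 0 0" --pt "0.03 0.0275 0.2 0 0 0 0" --pt "0.03 0.045 0.325 0 0 0 0" --pt "0.03 0.0625 0.45 0 0 0 0" --pt "0.03 0.08 0.575 0 0 0 0"

```text
clock: 6.32
position: [0.5224, 0.0049, 0.1562]
tool_rot: [3.141, 0.001, 3.016]
force: [1.2, 0.3, -0.4]
grip_width: 0.0422
finger_force: 25.5
```

Request:
pendant --pt "0.03 0.0175 0.125 0 0 0 0" --pt "0.03 0.035 0.25 0 0 0 0" --pt "0.03 0.0525 0.375 0 0 0 0" --pt "0.03 0.07 0.475 0 0 0 0" --pt "0.03 0.07 0.4975 0 0 0 0"

```text
clock: 6.95
position: [0.5191, 0.2073, 0.156]
tool_rot: [3.14, 0.0, 3.02]
force: [-0.3, -0.7, -0.9]
grip_width: 0.042
finger_force: 25.5
```

```bash
python3 go.py 0.5197 0.204 0.05 1.442
```

```text
t 6.95 pos [0.5191 0.2073 0.156 ] q [-0.56  0.51  0.1   1.85 -0.07  0.78  1.03] w 0.042
shift [-0.001  -0.0033  0.106 ] rot [0.0011 0.0001 0.0068]
```

Converted, 0.106 m / 0.4 = 0.265, 0.1 m / 0.4 = 0.25, 0.006 rad / 2 = 0.003.

Request:
pendant --pt "0.03 -0.0013 -0.005 0.075 0 0 0.003" --pt "0.03 -0.0013 -0.005 0.15 0 0 0.003" --pt "0.03 -0.0013 -0.005 0.2125 0 0 0.003" --pt "0.03 -0.0013 -0.005 0.25 0 0 0.003" --pt "0.03 -0.0013 -0.005 0.265 0 0 0.003"

```text
clock: 7.58
position: [0.52, 0.2017, 0.0492]
tool_rot: [-3.141, -0.0, 3.009]
force: [0.8, -0.4, 0.3]
grip_width: 0.0424
finger_force: 25.5
```

```bash
python3 go.py 0.5197 0.204 0.017 1.442
```

```text
t 7.575 pos [0.52   0.2017 0.0492] q [-0.53  0.68  0.08  1.91 -0.09  0.56  1.05] w 0.0424
shift [0.0006 0.0023 0.0322] rot [-0.0004 -0.0002 -0.0036]
```

Converted, 0.029 m / 0.4 = 0.0725, 0.026 m / 0.4 = 0.065.

Request:
pendant --pt "0.03 0 0.005 0.025 0 0 0" --pt "0.03 0 0.005 0.05 0 0 0" --pt "0.03 0 0.005 0.065 0 0 0" --pt "0.03 0 0.005 0.0725 0 0 0" --pt "0.03 0 0.005 0.0725 0 0 0"

```text
clock: 8.2
position: [0.5202, 0.2041, 0.0204]
tool_rot: [-3.141, -0.0, 3.01]
force: [-0.2, 0.8, 0.4]
grip_width: 0.0424
finger_force: 25.5
```

Request:
pendant --pt "0.03 0 0 0.0025 0 0 0" --pt "0.03 0 0 0.0063 0 0 0" --pt "0.03 0 0 0.0063 0 0 0"

```text
clock: 8.57
position: [0.5202, 0.2041, 0.0179]
tool_rot: [-3.142, 0.0, 3.01]
force: [0.2, -0.9, 0.5]
grip_width: 0.0426
finger_force: 25.5
```

```bash
python3 go.py 0.5197 0.204 0.016 1.442
```

```text
t 8.575 pos [0.5202 0.2041 0.0179] q [-0.53  0.73  0.07  1.91 -0.1   0.5   1.05] w 0.0426
shift [ 0.0005 -0.0002  0.0019] rot [-0.      0.     -0.0031]
```

Continue to contact, then open.

Converted, 0.002 m / 0.4 = 0.005, 0.0014 m / 0.4 = 0.0035.

Request:
pendant --pt "0.03 0 0 0.0018 0 0 0" --pt "0.03 0 0 0.0035 0 0 0" --pt "0.03 0 0 0.005 0 0 0" --pt "0.03 0 0 0.005 0 0 0"

```text
clock: 9.07
position: [0.5202, 0.2041, 0.0159]
tool_rot: [-3.141, -0.0, 3.01]
force: [0.5, -1.0, -1.0]
grip_width: 0.0427
finger_force: 25.5
```

```bash
python3 go.py 0.5197 0.204 0.016 1.442
```

```text
t 9.075 pos [0.5202 0.2041 0.0159] q [-0.53  0.74  0.07  1.91 -0.1   0.49  1.05] w 0.0427
shift [ 0.0004 -0.0002 -0.0001] rot [-0.0001 -0.0001 -0.0031]
```

Converted, 0.0015 m / 0.4 = 0.0038, 0.0007 m / 0.4 = 0.0018.

Request:
pendant --pt "0.03 0 0 0.0018 0 0 0" --pt "0.03 0 0 0.0038 0 0 0" --pt "0.03 0 0 0.0038 0 0 0" --only "pos|force"

```text
position: [0.5208, 0.2041, 0.0153]
force: [-2.1, -2.1, 16.6]
finger_force: 26.7
```

Request:
pendant --pt "0.03 0 0 0.0013 0 0 0" --pt "0.03 0 0 0.0025 0 0 0" --pt "0.03 0 0 0.0025 0 0 0" --only "pos|force"

```text
position: [0.5212, 0.2041, 0.015]
force: [-4.0, -4.1, 30.3]
finger_force: 27.7
```

Converted, -0.0022 m / 0.4 = -0.0055, -0.001 m / 0.4 = -0.0025.

Request:
pendant --pt "0.03 0 0 -0.0025 0 0 0" --pt "0.03 0 0 -0.0055 0 0 0" --pt "0.03 0 0 -0.0055 0 0 0" --only "pos|force"

```text
position: [0.5202, 0.2042, 0.0157]
force: [-0.0, 0.0, 0.8]
finger_force: 25.6
```

Request:
pendant --pt "0.044 0 0 0 0 0 0" --pt "0.048 0 0 0 0 0 0" --pt "0.055 0 0 0 0 0 0" --pt "0.065 0 0 0 0 0 0" --pt "0.075 0 0 0 0 0 0"

```text
clock: 10.82
position: [0.5202, 0.2041, 0.0156]
tool_rot: [-3.142, -0.0, 3.01]
force: [-0.0, -0.1, -0.0]
grip_width: 0.0749
finger_force: 0.0
```

Request:
pendant --pt "0.075 0 0 -0.025 0 0 0" --pt "0.075 0 0 -0.075 0 0 0" --pt "0.075 0 0 -0.15 0 0 0" --pt "0.075 0 0 -0.25 0 0 0" --pt "0.075 0 0 -0.35 0 0 0"

```text
clock: 11.45
position: [0.5201, 0.2041, 0.1576]
tool_rot: [3.141, 0.0, 3.01]
force: [0.6, 0.2, 0.0]
grip_width: 0.075
finger_force: 0.0
```

```bash
python3 go.py 0.4 0.1 0.15 1.442
```

```text
t 11.45 pos [0.5201 0.2041 0.1576] q [-0.56  0.51  0.11  1.85 -0.08  0.78  1.03] w 0.075
shift [ 0.1053 -0.119   0.0075] rot [ 0.0002  0.0003 -0.0031]
```

Converted, -0.083 m / 0.4 = -0.2075, -0.07 m / 0.4 = -0.175.

Request:
pendant --pt "0.05 0 -0.075 0 0 0 0" --pt "0.05 0 -0.175 0 0 0 0" --pt "0.05 0 -0.2075 0 0 0 0"

```text
clock: 11.82
position: [0.5091, 0.1196, 0.1565]
tool_rot: [-3.141, 0.001, 3.007]
force: [1.0, 1.0, 0.0]
grip_width: 0.0499
finger_force: 0.0
```

```bash
python3 - <<'E'
from h import *
o=[]
for n,c in(("top",(272,263)),("side",(281,228))):
    im,d=grab_frame(n); W=cloud(n,d); np.save(n+"1.npy",d); u,v=c; w=45
    o.append(cv2.resize(im[v-w:v+w,u-w:u+w],None,fx=4.4,fy=4.4,interpolation=cv2.INTER_CUBIC))
    S=W[v-w:v+w,u-w:u+w].reshape(-1,3); C=im[v-w:v+w,u-w:u+w].reshape(-1,3).astype(int)
    b=S[(C[:,2]-C[:,0]>30)&(S[:,2]>.02)&(S[:,2]<.06)&(np.hypot(S[:,0]-.52,S[:,1]-.204)<.05)]
    print(n,'ballpts',len(b),b.mean(0).round(4),b.max(0).round(4))
    for k,p in(('A',(.5305,.287)),('B',(.509,.121))):
        m=(S[:,2]>.045)&(S[:,2]<.072)&(np.hypot(S[:,0]-p[0],S[:,1]-p[1])<.036)
        print(k,m.sum(),S[m].mean(0).round(4))
cv2.imwrite("pics/a3.png",np.hstack(o))
E
python3 go.py 0.509 0.121 0.08 1.442
```

```text
t 11.875 pos [0.5091 0.1191 0.1564] q [-0.43  0.46  0.11  1.94 -0.07  0.74  1.16] w 0.0499
shift [0.0004 0.0019 0.0764] rot [-0.0005  0.0005 -0.0059]<stdin>:8: RuntimeWarning: Mean of empty slice.
  ret = um.true_divide(
Traceback (most recent call last):
ValueError: zero-size array to reduction operation maximum which has no identity
```

Create look.py:
```python
import sys; from h import *
o=[]
for n,c in(("top",(272,263)),("side",(281,228))):
    im,d=grab_frame(n); W=cloud(n,d); u,v=c; w=45
    o.append(cv2.resize(im[v-w:v+w,u-w:u+w],None,fx=4.4,fy=4.4,interpolation=cv2.INTER_CUBIC))
    S=W[v-w:v+w,u-w:u+w].reshape(-1,3); C=im[v-w:v+w,u-w:u+w].reshape(-1,3).astype(int)
    b=S[(C[:,2]-C[:,0]>30)&(S[:,2]>.02)&(S[:,2]<.06)&(np.hypot(S[:,0]-.52,S[:,1]-.204)<.05)]
    print(n,'ballpts',len(b),b.mean(0).round(4) if len(b) else '')
    for k,p in(('A',(.5305,.287)),('B',(.509,.121))):
        m=(S[:,2]>.045)&(S[:,2]<.072)&(np.hypot(S[:,0]-p[0],S[:,1]-p[1])<.036)
        if m.any(): print(k,m.sum(),S[m].mean(0).round(4))
cv2.imwrite(sys.argv[1],np.hstack(o))
```

```bash
python3 look.py pics/a3.png
```

```text
top ballpts 0 
A 74 [0.5322 0.2892 0.059 ]
side ballpts 115 [0.5195 0.1942 0.0434]
A 107 [0.5293 0.2852 0.0549]
B 127 [0.5082 0.1188 0.0547]
```

View pics/a3.png

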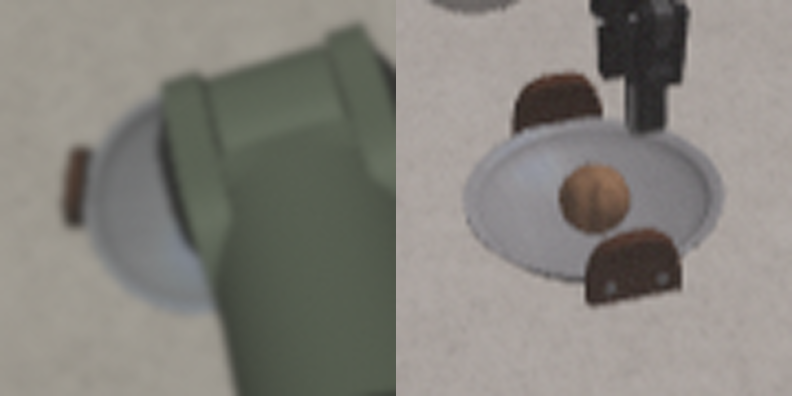

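The side view shows the ball in the middle of the dish, at about (595,200) in the right half. The near lug is at (635,265), and the dish hasn't moved.

Converted, 0.08 m / 0.4 = 0.2, 0.04 m / 0.4 = 0.1, -0.005 rad / 2 = -0.0025.

Request:
pendant --pt "0.05 0 0.0088 0.05 0 0 -0.0025" --pt "0.05 0 0.0088 0.1 0 0 -0.0025" --pt "0.05 0 0.0088 0.15 0 0 -0.0025" --pt "0.05 0 0.0088 0.1875 0 0 -0.0025" --pt "0.05 0 0.0088 0.2 0 0 -0.0025" --only "pos|force"

```text
position: [0.5095, 0.126, 0.0749]
force: [0.1, -0.5, 1.1]
finger_force: 0.0
```

```bash
python3 go.py 0.5095 0.1228 0.039 1.443
```

```text
t 12.6 pos [0.5095 0.126  0.0749] q [-0.42  0.6   0.09  1.99 -0.09  0.56  1.17] w 0.0499
shift [-0.0004 -0.0031  0.0359] rot [-0.0003 -0.0009  0.0017]
```

Converted, 0.036 m / 0.4 = 0.09, 0.034 m / 0.4 = 0.085.

Request:
pendant --pt "0.05 0 -0.0063 0.02 0 0 0" --pt "0.05 0 -0.0063 0.045 0 0 0" --pt "0.05 0 -0.0063 0.07 0 0 0" --pt "0.05 0 -0.0063 0.085 0 0 0" --pt "0.05 0 -0.0063 0.09 0 0 0" --only "pos|force"

```text
position: [0.5093, 0.1228, 0.0392]
force: [-0.4, -0.4, -0.0]
finger_force: 0.0
```

```bash
python3 go.py 0.5095 0.1228 0.039 1.443; python3 look.py pics/a4.png
```

```text
t 13.225 pos [0.5093 0.1228 0.0392] q [-0.4   0.66  0.07  2.   -0.1   0.48  1.18] w 0.0502
shift [-0.0002  0.      0.0002] rot [-0.0003 -0.0005  0.001 ]
top ballpts 0 
A 78 [0.5325 0.289  0.0582]
side ballpts 52 [0.5106 0.1974 0.0448]
A 72 [0.5204 0.2867 0.0543]
B 128 [0.5    0.1205 0.0563]
```

View pics/a4.png

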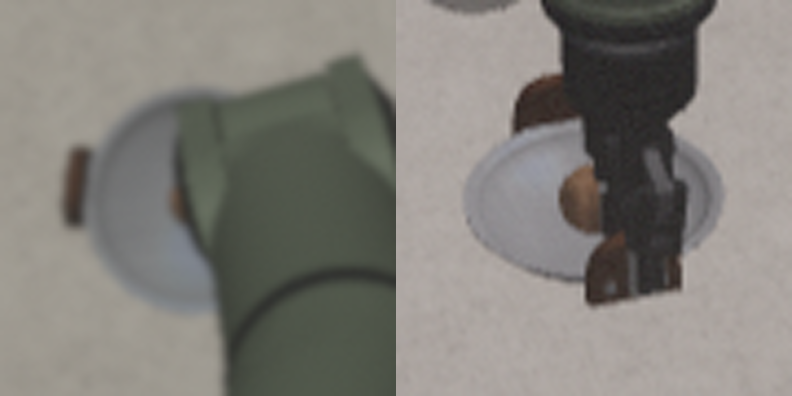

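The fingers straddle the near lug, at about (650,265). I'll close slowly.

Request:
pendant --pt "0.035 0 0 0 0 0 0" --pt "0.025 0 0 0 0 0 0" --pt "0.02 0 0 0 0 0 0" --pt "0.017 0 0 0 0 0 0" --pt "0.015 0 0 0 0 0 0" --squeeze 20

```text
clock: 13.95
position: [0.5094, 0.1228, 0.0397]
tool_rot: [-3.142, -0.0, 3.015]
force: [-0.1, 0.7, 0.3]
grip_width: 0.0151
finger_force: 0.0
```

Request:
pendant --pt "0.013 0 0 0 0 0 0" --pt "0.012 0 0 0 0 0 0" --pt "0.01 0 0 0 0 0 0" --pt "0.005 0 0 0 0 0 0" --pt "0.005 0 0 0 0 0 0" --squeeze 30

```text
clock: 14.58
position: [0.5095, 0.1229, 0.0397]
tool_rot: [3.142, 0.0, 3.015]
force: [0.4, 1.0, 2.5]
grip_width: 0.0116
finger_force: 30.9
```

Request:
pendant --pt "0.0 0 0 0 0 0 0" --pt "0.0 0 0 0 0 0 0" --pt "0 0 0 0 0 0 0" --pt "0 0 0 0 0 0 0" --squeeze 70

```text
clock: 15.08
position: [0.5095, 0.1228, 0.0397]
tool_rot: [3.142, 0.0, 3.015]
force: [-1.7, -0.2, 4.4]
grip_width: 0.0106
finger_force: 71.1
```

```bash
python3 go.py 0.5095 0.1228 0.039 1.443; python3 -c "
from workcell import bot;o=bot.observe();print(o['tool_rot'],o['moment'])"
```

```text
t 15.075 pos [0.5095 0.1228 0.0397] q [-0.4   0.66  0.07  2.   -0.1   0.48  1.18] w 0.0106
shift [-0.     -0.      0.0007] rot [0.     0.0001 0.0009]
[3.14157325e+00 1.25252107e-04 3.01466706e+00] [0.07000043 0.18151148 0.00836859]
```

Lift gently, straight up.

Converted, -0.017 m / 0.4 = -0.0425, -0.013 m / 0.4 = -0.0325.

Request:
pendant --pt "0 0 0 -0.005 0 0 0" --pt "0 0 0 -0.0125 0 0 0" --pt "0 0 0 -0.0225 0 0 0" --pt "0 0 0 -0.0325 0 0 0" --pt "0 0 0 -0.0425 0 0 0"

```text
clock: 15.7
position: [0.5094, 0.1229, 0.057]
tool_rot: [3.142, 0.0, 3.015]
force: [-0.1, -0.2, -2.6]
grip_width: 0.0102
finger_force: 70.1
```

Request:
pendant --pt "0 0 0 -0.0125 0 0 0" --pt "0 0 0 -0.025 0 0 0" --pt "0 0 0 -0.0375 0 0 0" --pt "0 0 0 -0.045 0 0 0" --pt "0 0 0 -0.0475 0 0 0"

```text
clock: 16.32
position: [0.5094, 0.1229, 0.0758]
tool_rot: [3.142, 0.0, 3.015]
force: [-0.4, -0.0, -2.0]
grip_width: 0.0102
finger_force: 70.1
```

```bash
python3 look.py pics/a5.png;python3 -c "
from workcell import bot;o=bot.observe();print(o['tool_rot'],o['moment'])"
```

```text
top ballpts 0 
A 204 [0.5282 0.2704 0.0609]
side ballpts 0 
A 192 [0.5224 0.2729 0.0607]
B 121 [0.5067 0.1183 0.0628]
[-3.14156136e+00 -4.91991420e-06  3.01472118e+00] [-0.16252025 -0.0206977   0.03076046]
```

View pics/a5.png

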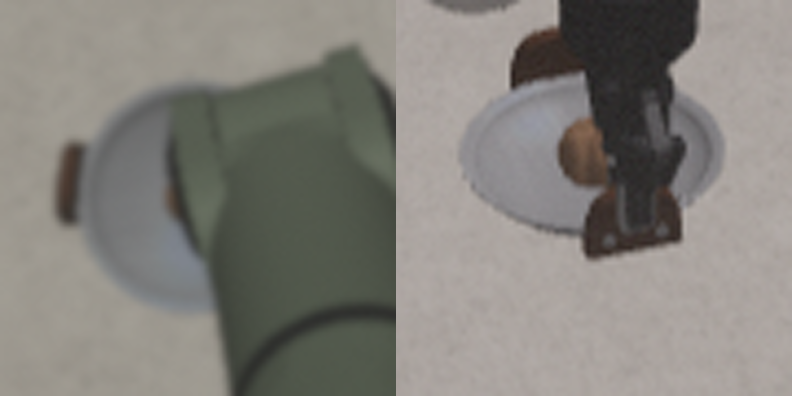

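The dish is clear of the worktop, with the ball still at its middle, about (585,152). Next I'll measure the dish tilt from the rim.

Create tilt.py:
```python
from h import *
o=bot.observe(); p=o['position']; Rm=R.from_euler('xyz',o['tool_rot']); yd=Rm.apply([0,1,0]); xd=np.array([yd[1],-yd[0],0])
c=p+.084*yd; zb=p[2]-.0397
print('pos',p.round(4),'under z~',round(zb,4),'moment',o['moment'].round(3),'w',round(o['grip_width'],4))
for n in("top","side"):
    im,d=grab_frame(n); W=cloud(n,d).reshape(-1,3); C=im.reshape(-1,3).astype(int)
    L=W-c; u=L@xd; v=L@yd; h=W[:,2]-zb; r=np.hypot(u,v); az=np.arctan2(v,u)
    gray=(C.max(1)-C.min(1)<30)&(C.mean(1)>75)
    m=(r<.09)&(h>-.01)&(h<.06)&gray
    # model fit: basin sphere r=.14 for r<.065 ; unknown plane tilt (a about x-> slope along v, b slope along u), offset, centre
    from scipy.optimize import least_squares
    k=m&(r<.06); U,V,H=u[k],v[k],h[k]
    s=least_squares(lambda q:np.sqrt((U-q[0])**2+(V-q[1])**2+(H-q[2])**2)-.14,[0,0,.148],loss='soft_l1',f_scale=.002).x
    pts=[]
    for t in np.arange(-np.pi,np.pi,.12):
        b=m&(abs(az-t)<.06)&(r>.07)&(r<.088)&(abs(abs(t)-np.pi/2)>.42)
        if b.sum()>3: i=np.where(b)[0]; j=i[np.argsort(h[i])[-3:]].mean; jj=i[np.argsort(h[i])[-3:]]; pts.append([u[jj].mean(),v[jj].mean(),h[jj].mean()])
    pts=np.array(pts)
    f=least_squares(lambda q:q[0]+q[1]*pts[:,0]+q[2]*pts[:,1]-pts[:,2],[.033,0,0],loss='soft_l1',f_scale=.002) if len(pts)>5 else None
    print(n,'sphere c',s.round(4),k.sum(),'rim h0,slope_x,slope_y',f.x.round(4) if f is not None else '',len(pts))
    br=(C[:,2]-C[:,0]>28)&(r<.05)&(h>.015)&(h<.06)
    if br.sum()>15:
        B=np.c_[u,v,h][br]; g=least_squares(lambda q:np.linalg.norm(B-q,axis=1)-.022,[0,0,.03],loss='soft_l1',f_scale=.002).x; print('ball',g.round(4),br.sum())
    lg=(abs(u)<.035)&(v>.07)&(v<.1)&(h>.04)&(h<.08)&(C.mean(1)<75)
    if lg.any(): print('far lug',lg.sum(),np.c_[u,v,h][lg].mean(0).round(4),'top',np.percentile(h[lg],97).round(4))
```

```bash
python3 tilt.py
```

```text
pos [0.5094 0.1228 0.0757] under z~ 0.036 moment [-0.163 -0.021  0.031] w 0.0105
top sphere c [ 0.0034 -0.0004  0.1474] 475 rim h0,slope_x,slope_y [ 0.0346  0.003  -0.0043] 23
far lug 51 [0.001  0.0809 0.0582] top 0.0665
side sphere c [ 9.000e-04 -1.000e-04  1.458e-01] 424 rim h0,slope_x,slope_y [ 0.031  -0.0023 -0.0085] 33
ball [ 0.0017 -0.0023  0.0287] 79
far lug 97 [-0.0091  0.0783  0.0505] top 0.063
```

Converted, -0.052 m / 0.4 = -0.13, -0.04 m / 0.4 = -0.1.

Request:
pendant --pt "0 0 0 -0.015 0 0 0" --pt "0 0 0 -0.04 0 0 0" --pt "0 0 0 -0.07 0 0 0" --pt "0 0 0 -0.1 0 0 0" --pt "0 0 0 -0.13 0 0 0" --only "pos"

```text
position: [0.5095, 0.1229, 0.1287]
```

Request:
pendant --pt "0 0 0 -0.03 0 0 0" --pt "0 0 0 -0.06 0 0 0" --pt "0 0 0 -0.0875 0 0 0" --pt "0 0 0 -0.1125 0 0 0" --pt "0 0 0 -0.13 0 0 0" --only "pos"

```text
position: [0.5095, 0.1229, 0.1803]
```

Request:
pendant --pt "0 0 0 -0.005 0 0 0" --pt "0 0 0 -0.005 0 0 0" --only "_"

```text
tool_rot: [-3.142, -0.0, 3.015]
grip_width: 0.0106
finger_force: 70.2
```

```bash
python3 tilt.py
```

```text
pos [0.5093 0.1228 0.1816] under z~ 0.1419 moment [-0.16  -0.02  -0.012] w 0.0106
top sphere c [ 0.0039 -0.002   0.1469] 510 rim h0,slope_x,slope_y [ 0.0337 -0.0039  0.0203] 23
far lug 68 [0.0019 0.081  0.0566] top 0.0674
side sphere c [ 0.0004 -0.0007  0.1459] 414 rim h0,slope_x,slope_y [ 0.0307 -0.0058 -0.0014] 34
ball [ 0.0016 -0.0038  0.0277] 85
far lug 129 [-0.0052  0.0788  0.0507] top 0.0612
```

Clear, at 14 cm and level. Next I'll turn it about the dish's own centre.

Converted, 0.0327 m / 0.4 = 0.0818, 0.0256 m / 0.4 = 0.064, 0.4 rad / 2 = 0.2.

Request:
pendant --pt "0 0.0105 0.0003 0 0 0 0.025" --pt "0 0.0273 0.0018 0 0 0 0.065" --pt "0 0.046 0.005 0 0 0 0.11" --pt "0 0.064 0.01 0 0 0 0.155" --pt "0 0.0818 0.0165 0 0 0 0.2" --only "pos|rot"

```text
position: [0.4774, 0.1335, 0.1814]
tool_rot: [-3.141, -0.0, 2.612]
```

Request:
pendant --pt "0 0.021 0.001 0 0 0 0.05" --pt "0 0.0418 0.0043 0 0 0 0.1" --pt "0 0.062 0.0095 0 0 0 0.15" --pt "0 0.0818 0.0165 0 0 0 0.2" --pt "0 0.1008 0.0258 0 0 0 0.25" --only "pos|rot"

```text
position: [0.4478, 0.1628, 0.1814]
tool_rot: [-3.141, 0.0, 2.111]
```

Request:
pendant --pt "0 0.021 0.001 0 0 0 0.05" --pt "0 0.0418 0.0043 0 0 0 0.1" --pt "0 0.062 0.0095 0 0 0 0.15" --pt "0 0.0818 0.0165 0 0 0 0.2" --pt "0 0.1008 0.0258 0 0 0 0.25" --only "pos|rot"

```text
position: [0.4359, 0.2028, 0.1814]
tool_rot: [-3.141, 0.0, 1.612]
```

```bash
python3 go.py 0.436 0.206 0.18 0; python3 tilt.py
```

```text
t 20.0 pos [0.4359 0.2028 0.1814] q [-0.92  0.4   0.46  2.04 -0.25  0.76 -0.26] w 0.0109
shift [0.0032 0.0003 0.0014] rot [-0.0004  0.0003  0.0407]
pos [0.4359 0.2028 0.1814] under z~ 0.1417 moment [-0.015  0.242 -0.046] w 0.0109
top sphere c [-0.0003  0.0025  0.1478] 754 rim h0,slope_x,slope_y [0.0346 0.0081 0.0031] 29
ball [ 0.0001 -0.0026  0.0314] 17
far lug 68 [0.0029 0.0842 0.0591] top 0.0683
side sphere c [0.0005 0.0009 0.1459] 742 rim h0,slope_x,slope_y [0.0303 0.0109 0.0023] 34
ball [ 0.     -0.0019  0.0274] 151
far lug 104 [0.0082 0.0807 0.0521] top 0.062
```

Careful with the scale: shifts go in shares of 0.4 m and turns go in shares of 2 rad. That gives: -0.06 m / 0.4 = -0.15, -0.04 m / 0.4 = -0.1, 0.041 rad / 2 = 0.0205.

Request:
pendant --pt "0 -0.01 0 0 0 0 0.005" --pt "0 -0.03 0.0025 0 0 0 0.0125" --pt "0 -0.06 0.005 0 0 0 0.0175" --pt "0 -0.1 0.01 0 0 0 0.0205" --pt "0 -0.15 0.015 0 0 0 0.0205" --only "pos|rot"

```text
position: [0.4449, 0.1414, 0.1817]
tool_rot: [3.141, 0.0, 1.573]
```

Request:
pendant --pt "0 -0.06 0.0063 0 0 0 0" --pt "0 -0.12 0.0125 0 0 0 0" --pt "0 -0.18 0.0188 0 0 0 0" --pt "0 -0.24 0.025 0 0 0 0" --pt "0 -0.3 0.0318 0 0 0 0" --only "pos|rot"

```text
position: [0.4577, 0.021, 0.1817]
tool_rot: [3.141, 0.0, 1.573]
```

Request:
pendant --pt "0 -0.055 0.0058 0 0 0 0" --pt "0 -0.1025 0.0108 0 0 0 0" --pt "0 -0.1425 0.015 0 0 0 0" --pt "0 -0.1725 0.0183 0 0 0 0" --pt "0 -0.1925 0.0203 0 0 0 0" --only "pos|rot"

```text
position: [0.4661, -0.0548, 0.1816]
tool_rot: [-3.142, -0.0, 1.573]
```

```bash
python3 go.py 0.4645 -0.066 0.18 0; python3 tilt.py
```

```text
t 21.975 pos [ 0.4661 -0.0548  0.1816] q [-0.4   0.39  0.5   2.07 -0.27  0.75  0.27] w 0.0105
shift [-0.0112 -0.0017  0.0016] rot [-0.0001 -0.      0.0026]
pos [ 0.4661 -0.0548  0.1816] under z~ 0.1419 moment [-0.049  0.191 -0.034] w 0.0105
top sphere c [-0.0005  0.0034  0.1484] 673 rim h0,slope_x,slope_y [ 0.0351  0.0009 -0.0107] 28
far lug 70 [-0.0021  0.0833  0.058 ] top 0.0663
side sphere c [0.0011 0.0009 0.1462] 1112 rim h0,slope_x,slope_y [0.0311 0.0067 0.0017] 28
ball [0.006  0.     0.0279] 217
far lug 146 [0.0084 0.0806 0.0524] top 0.0622
```

Converted, -0.011 m / 0.4 = -0.0275, -0.003 m / 0.4 = -0.0075, 0.001 rad / 2 = 0.0005.

Request:
pendant --pt "0 -0.0075 -0.0013 0 0 0 0.0005" --pt "0 -0.015 -0.0025 0 0 0 0.001" --pt "0 -0.0213 -0.0038 0 0 0 0.0013" --pt "0 -0.0263 -0.005 0 0 0 0.0013" --pt "0 -0.0275 -0.005 0 0 0 0.0013" --only "pos|rot"

```text
position: [0.4641, -0.0652, 0.1817]
tool_rot: [3.142, -0.0, 1.571]
```

Request:
pendant --pt "0 0 0 0 0 0 0" --pt "0 0 0 0 0 0 0" --pt "0 0 0 0 0 0 0" --pt "0 0 0 0 0 0 0" --pt "0 0 0 0 0 0 0" --only "pos|rot|finger"

```text
position: [0.4642, -0.0651, 0.1817]
tool_rot: [3.142, 0.0, 1.571]
finger_force: 70.1
```

```bash
python3 tilt.py
```

Run:
```python
from h import *
from scipy.optimize import least_squares
o=[]
for n,c in(("top",(335,205)),("side",(390,240))):
    W=[];
    im,d=grab_frame(n); w=cloud(n,d); u,v=c
    o.append(cv2.resize(im[v-75:v+75,u-75:u+75],None,fx=2.65,fy=2.65,interpolation=cv2.INTER_CUBIC))
    d0=np.load(n+"0.npy"); S=cloud(n,d0).reshape(-1,3)
    S=S[(abs(np.hypot(S[:,0]-.82,S[:,1]+.066)-.097)<.012)&(S[:,2]>.015)&(S[:,2]<.028)]
    a=np.arctan2(S[:,1]+.066,S[:,0]-.82); r=np.hypot(S[:,0]-.82,S[:,1]+.066); P=[]
    for t in np.arange(-3.14,3.14,.15):
        b=np.where(abs(a-t)<.075)[0]
        if len(b)>3: P.append(S[b[np.argsort(r[b])[-2:]]].mean(0))
    P=np.array(P); q=least_squares(lambda q:np.hypot(P[:,0]-q[0],P[:,1]-q[1])-q[2],[.82,-.066,.1],loss='soft_l1',f_scale=.001).x; print(n,q.round(4),len(P))
    D=w.reshape(-1,3); C=im.reshape(-1,3).astype(int); m=(D[:,2]>.18)&(D[:,2]<.215)&(C.mean(1)<75)&(D[:,0]>.61)&(D[:,0]<.67)&(abs(D[:,1]+.066)<.05); L=D[m]; print('free lug',m.sum(),L.mean(0).round(4),np.percentile(L[:,0],98),'y',L[:,1].min(),L[:,1].max())
cv2.imwrite("pics/a6.png",np.hstack(o))
```

```text
pos [ 0.4642 -0.0651  0.1817] under z~ 0.142 moment [-0.025  0.201 -0.024] w 0.0109
top sphere c [-0.0002  0.0018  0.1479] 673 rim h0,slope_x,slope_y [ 0.0347 -0.0011 -0.0014] 28
ball [0.0033 0.0011 0.0412] 17
far lug 70 [-0.0019  0.0843  0.059 ] top 0.0672
side sphere c [0.0005 0.0005 0.1461] 1135 rim h0,slope_x,slope_y [ 0.0314  0.0023 -0.0069] 28
ball [0.0002 0.0032 0.0274] 210
far lug 145 [0.0078 0.0804 0.0522] top 0.0623
top [ 0.823  -0.0639  0.101 ] 42
free lug 69 [ 0.6323 -0.0629  0.2019] 0.6372322168474588 y -0.08877735756446704 -0.038216838149882956
side [ 0.8208 -0.0658  0.1017] 42
free lug 157 [ 0.6285 -0.0732  0.1927] 0.634639473720905 y -0.09564555862047586 -0.04020603028962577
```

View pics/a6.png

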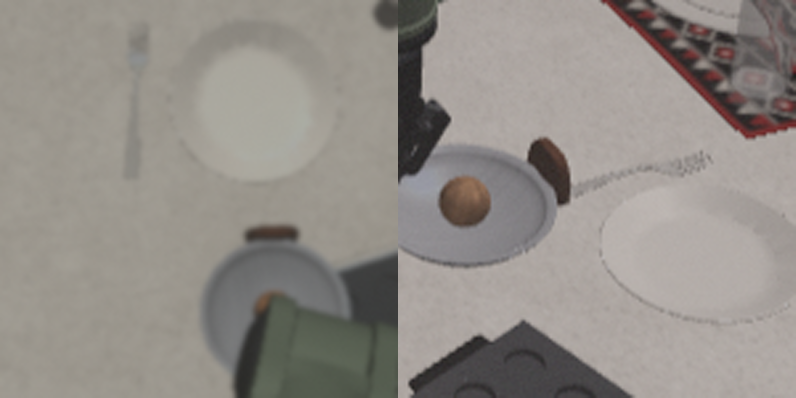

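The dish is level with the ball in its middle (465,200). Its free lug at (272,232) points at the plate, about 8 cm short of it.

```bash
python3 -c "
from workcell import job;print(job.job_done())"
```

```text
the job is handed in; nothing more can be done
None
```

The job is handed in: the ball sits in the middle of the dish, which is held level and still with its underside about 14 cm up, in line with the plate and about 8 cm short of it.

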